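# Uncover the flashing port and seat its chip carrier

### The job

Get the flashing port under the yellow dust cover ready. First lift the tower heat sink out of the cover's way and stand it upright in the empty compartment of the cardboard tray; then push the yellow cover round on its pin until it is fully open, and press the blue chip carrier in the port straight down until it is fully home. The cover must not be swung into the heat sink; leave the grey cover shut and everything else where it is.

Things in the scene. Friction and masses are not known exactly. Their poses are not given: they have to be found in the camera images.
- flash_block: matt black block, the one with the YELLOW cover, the one to work on, 90 (x) by 160 (y) by 40 mm high, fixed to the bench; origin at the centre of its underside. Centred on its top, a port: an aluminium ring of 68 mm outer and 60 mm inner diameter, 11 mm high (its top 51 mm above the bench). A yellow cover plate lies just over the ring, on one vertical brass pin at block coordinates x 0, y +52 mm.
- flash_cover (a joint): angle of the yellow cover in rad: 0 is shut, grows clockwise seen from above, stop at 2.0 (fully open). It starts between 0 and 0.25. It swings level about the pin, stays where left, and takes under 1 N at the tab. At 0 it points from the pin along the block's -y; as it opens its free end goes out over the block's -x side and then towards +y.
- flash_cover_tab (a point): centre of the top of the red upright push tab at the free end of the yellow cover: a round post 12 mm across, 96 mm from the pin, rising 24.5 mm above the cover, its top 80 mm above the bench. Moves with the cover, whose disc (72 mm across, centred 52 mm from the pin) has its upper face 55.5 mm above the bench; the cover reaches 104 mm from the pin.
- carrier (a joint): how far the blue chip carrier is pressed down, in m: 0 standing proud, stop at 0.008 (fully home); starts between 0 and 0.002. It stays where left; moving it takes about 5 N.
- carrier_top (a point): centre of the top of the blue carrier, a 32 by 32 mm square with a black chip on it, in the middle of the yellow cover's port (block coordinates x 0, y 0), hidden while the cover is shut. Its top is 50 mm above the bench when carrier is 0 and 42 mm, level with the thin steel frame round it, when fully home.
- heatsink: loose tower heat sink, aluminium fins on a copper foot, 44 (x) by 40 (y) by 90 mm high, about 0.25 kg; origin at the centre of its underside. It stands on the bench off the -x side of the yellow cover's block, in the path of the cover, its sides roughly parallel to the block's, with little room for a finger between it and the block.
- tray: open cardboard tray fixed to the bench, 100 (x) by 150 (y) by 40 mm high, walls 5 mm, floor 5 mm thick; origin at the centre of its underside. A 5 mm wall at y 0 parts it into two compartments, each about 90 by 67 mm inside: the one on the +y side holds the red chip box; the one on the -y side, centred at y -37 mm, is empty.
- chip_box: red box 50 by 40 by 45 mm standing in the +y compartment of the tray; origin at the centre of its underside. Leave alone.
- spare_block: matt black block, the one with the GREY cover, to be left alone, 90 (x) by 160 (y) by 40 mm high, fixed to the bench; origin at the centre of its underside. Centred on its top, a port: an aluminium ring of 68 mm outer and 60 mm inner diameter, 11 mm high (its top 51 mm above the bench). A grey cover plate lies just over the ring, on one vertical brass pin at block coordinates x 0, y +52 mm.
- spare_cover (a joint): angle of the grey cover in rad, made and measured like the yellow one: 0 is shut. Starts shut; leave shut.
- cleaner: loose pale spray can with a broad blue band, 44 mm across, 150 mm high, standing on the bench off the -x side of the grey cover's block; origin at the centre of its underside. Leave alone.
- paste_jar: loose jar with black lid, 40 mm across, 55 mm high, standing behind (+x side of) the yellow cover's block; origin at the centre of its underside. Leave alone.
- tape: loose orange tape roll lying flat, 90 mm across, 24 mm high; origin at the centre of its underside. Leave alone.
- screw_tin: loose small tin with a green label, 32 mm across, 45 mm high, standing off the -x side of the yellow cover's block, beside the heat sink, outside the cover's path; origin at the centre of its underside. Leave alone.
- card_stand: graphics card with two red fans standing on edge in a grey foot, fixed to the bench between the two blocks: 150 (x) by 50 (y) by 120 mm high; origin at the centre of its underside. In the way of low moves.
- fan: loose black and red cooling fan lying flat, 80 by 80 by 22 mm; origin at the centre of its underside. Leave alone.
- screwdriver: loose screwdriver lying flat, about 0.2 m long, origin near its middle. Leave alone.
Things that resemble listed ones, but are neither listed nor needed, are in the scene too. What is shaped like the flash_block but orange is not meant.

How it is judged (in metres and radians):
On the way, in this order (a step that is already met when the one before it is completed fails the run):
1. the heat sink stands upright and released in the empty compartment of the tray (x of heatsink in the frame of tray between -0.032 and 0.032 m and y of heatsink in the frame of tray between -0.062 and -0.014 m and z of heatsink in the frame of tray below 0.012 m and angle between heatsink's own z axis and vertical below 0.12 rad and contact force between the fingers and heatsink below 0.1 N), for 0.2 s.
2. the yellow cover is swung fully open (value of joint flash_cover above 1.7 rad), for 0.2 s.
3. the blue carrier is pressed fully home (value of joint carrier above 0.0062 m), for 0.1 s.
At the end, for the whole second after the job is handed in: The heat sink stands upright (within 0.12 rad), at rest and released on the floor of the tray's empty compartment; the yellow cover is at 1.7 rad or more (stop at 2.0); the carrier is down by more than 6.2 of its 8 mm; the grey cover is within 0.12 rad of shut (all of step 1 and linear speed of heatsink below 0.02 m/s and value of joint flash_cover above 1.7 rad and value of joint carrier above 0.0062 m and value of joint spare_cover below 0.12 rad); the robot touches nothing.
It fails at once if the yellow cover is swung into the heat sink (contact force between flash_cover and heatsink above 1 N).
It fails at once if the heat sink is tipped over (angle between heatsink's own z axis and vertical above 0.6 rad).
It fails at once if the grey cover is opened (value of joint spare_cover above 0.3 rad).
It fails at once if a bystander (chip box, screw tin, spray can, jar, tape, fan or screwdriver) is shifted by more than 25 mm (distance of any of cleaner, paste_jar, tape, fan, screwdriver, chip_box, screw_tin from where it was at the start of the episode above 0.025 m).
It also fails if it takes over 64 s, if anything falls off the work surface, if the arm or the gripper's body presses on something with over 40 N, if the wrist force passes 120 N, or if a joint passes its speed limit or range.

### The arm

A 6-joint arm with a two-finger parallel gripper is mounted at the origin on the work surface. World frame = base frame: x ahead of the robot, y to its left, z up, the work surface at z = 0. Lengths are in m, angles in degrees, forces in N, time in s.
With the tool pointing down it reaches from about 0.4 to 0.825 m from the base axis. Payload 7 kg.
Tool frame: the origin (TCP) lies midway between the tips of the shut fingers; the grasp point (between the pads) lies 19 mm behind it; y points along the fingers, z is the direction in which the jaws open and shut, and the axes are right-handed (so a half turn about y gives the same grasp; the last joint's range is limited). The gripper opens to 88 mm and grips with 3 to 60 N. Pads are 19 mm wide; open, the fingers measure 130 mm over their backs; the gripper's body (78 mm by 193 mm) begins 47 mm behind the grasp point.
Start: joints at [-47.951, 20.546, 0.682, 0, -70.136, -16.507], TCP at [0.291, -0.609, 0.227] pointing down, gripper open.
Joint ranges: [-176.03, 176.03], [-82.01, 121.73], [-58.28, 71.71], [-173.87, 95.51], [-174.79, -0.11], [-173.66, 173.66]. Speed limits (degrees/s): [136.94, 136.94, 172.46, 180, 180, 180].

### API

Orientations are given as [roll, pitch, yaw] about the fixed x, y, z axes, in that order (R = Rz(yaw) Ry(pitch) Rx(roll)).
In Python, from plant import ctrl gives the robot as it stands.
- The arm moves only by the tool step_arm, never from a script. Its argument "rows" is a list that holds one entry, the list of rows, each a list of 7 numbers: the gripper command: -1 is shut, 1 is fully open, values between are in proportion, then the shift along the world's x, y, z in cm, then the turn, a rotation vector about the world's x, y, z in degrees. In form: [[[fingers, tx, ty, tz, rx, ry, rz], ...]]. A call has 1 to 12 rows; each row shifts and turns the commanded pose from where the row before left it; what a row does not reach is not made up. A row lasts 1/8 s, in which the tool goes at most 62.5 mm and 10.7 degrees, less where a joint would pass 70% of its speed; a pose out of reach is approached as far as the arm can. A call is refused whole if a number of a shift passes 6.25 or a number of a turn 10.7, either way. A call with a gripper value outside its range is refused whole. The fingers move at their own pace and stop on an object; the grip force is fixed at half the most. Time passes only in rows, so rows that do not move let the fingers close. It gives the time, the measured TCP pose, the force and the opening at its end, in the units of the state.
- ctrl.get_obs(): the state, without advancing time (a new reading comes with each control period).
- ctrl.snapshot(name): name is "side" or "top"; returns the picture (384x512x3 uint8, blue, green, red); there is no depth.
- ctrl.camera_params(name): a dict with "vertical_fov" (degrees; the focal length in pixels is half the picture's height over the tangent of half this angle, whatever the lens; pixels are square), "cx", "cy" (the principal point, pixels), "rvec" (rotation vector, rad) and "tvec" (3), from world to camera coordinates, as OpenCV has them. Camera axes: x right, y down, z forward; pixel columns grow to the right and rows downward; lengths in m; the calibration is good to about 2 mm. A picture is of the moment at which its call begins. camera_params takes no time and is no camera call.
- ctrl.close_job(): hands the job in, once; it reports no verdict.
The state is a dict: "clock": time; "joint_pos": joint angles; "qvel": joint speeds; "tau": joint torques, N m; "tool_pos": TCP position; "orientation": TCP orientation; "force": force on the tool from outside, world axes, zero at the start; "moment": the same for the moment, N m; "opening": finger opening in m.
Only numpy, scipy, OpenCV 4.12 (cv2) and the standard library are available. Lean on these libraries where they do the work, as an engineer would, in place of code of your own. Each camera call takes 0.05 s, during which the arm holds its last target. There are 200 camera calls.

## Working session

There is one attempt and no reset: what is moved stays moved. The work goes in short steps, Python scripts to look and compute and a tool call to move; the robot and the scene stay as the last step left them, time stands still between calls to the robot, and variables do not carry over. Pictures are saved under pics/ and viewed, about 8 in all and at most 12, crops included, and the job is handed in when it is done.

Besides the shell and the picture viewer there is one more tool, called as a command line: name --argument value ..., lists and objects as JSON in quotes. step_arm: Moves the arm, as the interface text tells. Its arguments: {"type":"object","properties":{"rows":{"type":"array"}},"required":["rows"]}

```bash
mkdir -p pics; ls; cat > h.py <<'E'
import numpy as np, cv2
from plant import ctrl
def cam(n):
    p=ctrl.camera_params(n); R=cv2.Rodrigues(np.array(p['rvec'],float))[0]; t=np.array(p['tvec'],float).ravel()
    f=192/np.tan(np.radians(p['vertical_fov'])/2)
    return R,t,f,p['cx'],p['cy'],p
def ray(n,u,v):
    R,t,f,cx,cy,p=cam(n); d=R.T@np.array([(u-cx)/f,(v-cy)/f,1]); return -R.T@t,d
def onz(n,u,v,z):
    o,d=ray(n,u,v); return o+d*(z-o[2])/d[2]
def proj(n,X):
    R,t,f,cx,cy,p=cam(n); c=R@np.array(X,float)+t; return np.array([cx+f*c[0]/c[2],cy+f*c[1]/c[2]])
E
python3 - <<'E'
from h import *
print(ctrl.get_obs())
for n in('side','top'):
    im=ctrl.snapshot(n); cv2.imwrite(f'pics/{n}0.png',im); print(n,ctrl.camera_params(n),ray(n,256,192))
a=cv2.imread('pics/top0.png');b=cv2.imread('pics/side0.png')
cv2.imwrite('pics/t0x.png',cv2.resize(a,(800,600),interpolation=cv2.INTER_CUBIC))
cv2.imwrite('pics/s0x.png',cv2.resize(b,(800,600),interpolation=cv2.INTER_CUBIC))
E
```

```text
pics
{'clock': 0.0, 'joint_pos': array([-4.79492626e+01,  2.05930837e+01,  6.33276582e-01, -1.99397251e-02,
       -7.01346558e+01, -1.65066266e+01]), 'qvel': array([-0.02141454, -0.05631724, -0.02928834, -0.02064973,  0.13185013,
       -0.06117064]), 'tau': array([ 4.12677355e-04, -5.82720888e+01,  2.93054116e+01,  6.99736789e+00,
        6.74028648e-03, -1.71280631e-04]), 'tool_pos': array([ 0.29082696, -0.60859576,  0.22560086]), 'orientation': array([-8.99041040e+01,  8.87012065e-03,  2.55373270e+01]), 'force': array([ 0.47860805, -0.42394576, -0.45327912]), 'moment': array([ 0.06790777, -0.01164807,  0.02719181]), 'opening': 0.08732538565416471}
side {'vertical_fov': 46.670715623521126, 'cx': 251.76022936313439, 'cy': 186.43558464878834, 'rvec': array([ 0.26012307, -2.68987112,  1.4697081 ]), 'tvec': array([0.55191615, 0.15428801, 1.37549449])} (array([0.37123504, 1.15746367, 0.86189541]), array([ 0.12701035, -0.82418883, -0.55211249]))
top {'vertical_fov': 45.9031856052183, 'cx': 257.2940173490377, 'cy': 190.30701540110016, 'rvec': array([ 2.1257351 , -2.09435922,  0.19324103]), 'tvec': array([-0.02343905,  0.56271938,  1.22058778])} (array([ 0.311753  , -0.03686383,  1.30709148]), array([ 0.1931346 ,  0.01987888, -0.98098213]))
```

View pics/t0x.png

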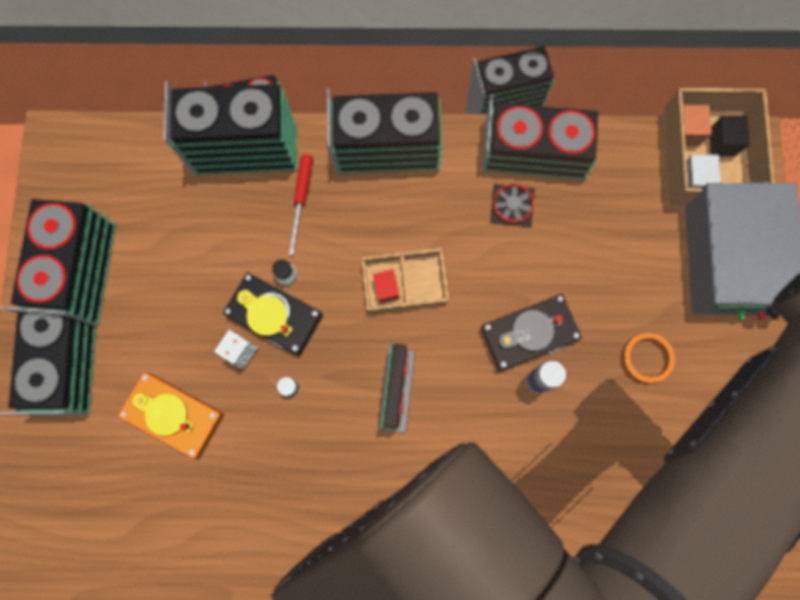

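View pics/s0x.png

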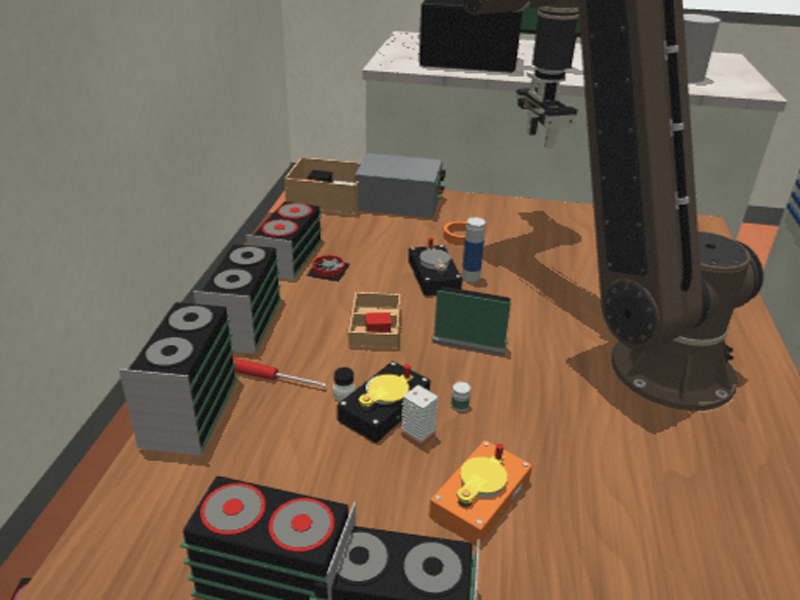

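Candidates, in 800-px top view: the black block with the yellow cover at (272,314) is the target. The orange block with a yellow cover at (170,415) is a decoy, and the black block with the grey cover at (530,332) is the spare. The heat sink is the pale tower at (235,348). The tin at (287,387), jar at (284,271) and can at (547,376) are bystanders. The tray is at (404,280) with the red box in its left half, so the empty half is on the right. I'll check with a close crop next.

```bash
python3 - <<'E'
from h import *
a=cv2.imread('pics/top0.png')
x0,y0,s=120,145,4
c=cv2.resize(a[y0:y0+125,x0:x0+180],None,fx=s,fy=s,interpolation=cv2.INTER_CUBIC)
for k in range(0,180,20): cv2.putText(c,str(x0+k),(k*s,10),0,.35,(255,255,255)); cv2.line(c,(k*s,12),(k*s,18),(255,255,255))
for k in range(0,125,20): cv2.putText(c,str(y0+k),(0,k*s+4),0,.35,(255,255,255))
cv2.imwrite('pics/crop1.png',c)
hsv=cv2.cvtColor(a,cv2.COLOR_BGR2HSV)
def blobs(m,amin):
    n,l,st,ce=cv2.connectedComponentsWithStats(m.astype(np.uint8))
    return [(st[i,4],ce[i].round(1),cv2.minAreaRect(np.argwhere(l==i)[:,::-1].astype(np.float32))) for i in range(1,n) if st[i,4]>=amin]
R=np.zeros(a.shape[:2],bool);R[150:270,130:300]=1
H,S,V=[hsv[...,i].astype(int) for i in range(3)]
print('white');[print(b) for b in blobs(R&(S<60)&(V>140),20)]
print('black');[print(b) for b in blobs(R&(V<60),100)]
print('red');[print(b) for b in blobs(R&((H<6)|(H>174))&(S>170)&(V>90),3)]
print('yellow');[print(b) for b in blobs(R&(H>24)&(H<34)&(S>170)&(V>150),50)]
E
```

```text
white
(np.int32(32), array([186.9, 156. ]), ((186.85134887695312, 155.89187622070312), (2.3015856742858887, 12.329923629760742), 9.462322235107422))
(np.int32(46), array([179.4, 192. ]), ((179.25001525878906, 192.75001525878906), (19.798988342285156, 6.363960266113281), 45.0))
(np.int32(333), array([149.2, 222.3]), ((150.0384521484375, 223.19227600097656), (21.35595703125, 18.027755737304688), 33.690067291259766))
(np.int32(145), array([260.7, 246.8]), ((260.6258850097656, 246.616455078125), (3.4985709190368652, 45.27562713623047), 5.906141757965088))
(np.int32(119), array([182.9, 246.7]), ((183.0, 246.5), (11.0, 12.0), 90.0))
black
red
(np.int32(222), array([246.7, 182.4]), ((246.73532104492188, 182.44119262695312), (17.220027923583984, 12.854387283325195), 75.96376037597656))
(np.int32(4), array([181.2, 210. ]), ((181.0, 210.00001525878906), (1.4142134189605713, 1.4142134189605713), 45.0))
yellow
(np.int32(114), array([167.1, 193.6]), ((165.79637145996094, 193.2293701171875), (25.487512588500977, 10.76937198638916), 21.037511825561523))
(np.int32(82), array([164.5, 206.8]), ((167.1000213623047, 207.80003356933594), (22.360679626464844, 10.28591251373291), 26.56505012512207))
```

View pics/crop1.png

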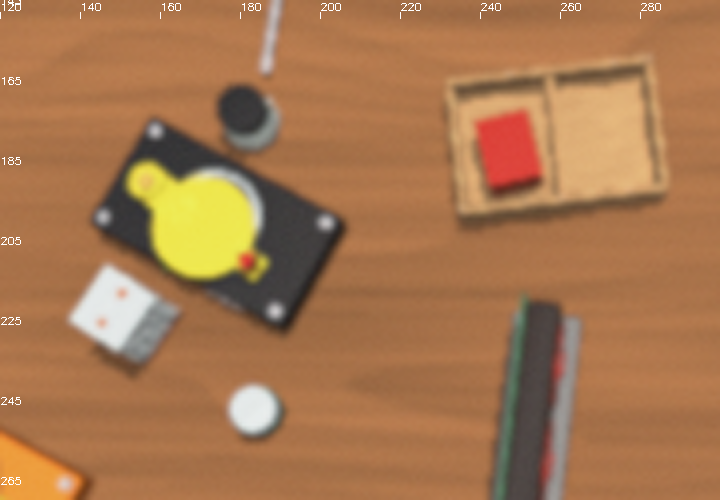

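The crop confirms the choice: a black block with a yellow cover, its pin at about (156,190), the tab at (182,210), the heat sink top at about (148,222), and the empty tray compartment at about (270,180). The cover is slightly open.

```bash
python3 - <<'E'
from h import *
o=lambda u,v,z:onz('top',120+u/4,145+v/4,z)[:2]
P=lambda l,z:np.array([o(u,v,z) for u,v in l])
def rep(n,p):
    e=[p[(i+1)%4]-p[i] for i in range(4)]
    print(n,'c',p.mean(0).round(4),'len',[round(float(np.hypot(*q)),4) for q in e],'ang',[round(float(np.degrees(np.arctan2(q[1],q[0]))),1) for q in e]); return p.mean(0)
b=rep('screws',P([(103,216),(155,130),(325,222),(275,311)],.04))
c=rep('block',P([(92,222),(154,119),(346,225),(287,333)],.04))
h=rep('hs',P([(68,319),(107,264),(158,297),(120,352)],.09))
t=rep('tray',P([(459,215),(445,79),(651,57),(667,192)],.04))
pin=o(146,181,.062);tab=o(247,260,.08);tin=o(253,410,.045);jar=o(242,110,.055);print('pin',pin,'tab',tab,np.hypot(*(tab-pin)),'tin',tin,'jar',jar)
s=cv2.imread('pics/side0.png')
for n,p,z in(('hs',h,.09),('tray',t,.04),('block',b,.04),('tab',tab,.08),('pin',pin,.06)): print(n,proj('side',[*p,z]).round(1), 'r',np.hypot(*p).round(3))
x0,y0=205,170
cv2.imwrite('pics/crop2.png',cv2.resize(s[y0:y0+130,x0:x0+110],None,fx=5,fy=5,interpolation=cv2.INTER_CUBIC)[:600])
E
```

```text
screws c [0.5354 0.2232] len [0.0716, 0.1413, 0.0719, 0.1423] ang [-27.8, -117.6, 153.0, 62.3]
block c [0.5319 0.2193] len [0.0857, 0.1603, 0.0866, 0.1622] ang [-27.7, -118.1, 153.6, 61.6]
hs c [0.4647 0.2782] len [0.045, 0.0424, 0.0444, 0.0427] ang [-32.4, -121.4, 148.1, 59.3]
tray c [ 0.5999 -0.0188] len [0.1004, 0.1495, 0.0999, 0.1488] ang [7.3, -83.0, -173.2, 97.2]
pin [0.55812504 0.26811186] tab [0.500266   0.19087491] 0.0965049989992694 tin [0.40050771 0.18801884] jar [0.61193297 0.20439165]
hs [269.9 252.4] r 0.542
tray [241.4 199. ] r 0.6
block [246.9 249.7] r 0.58
tab [261.6 233. ] r 0.535
pin [235.6 253.6] r 0.619
```

View pics/crop2.png

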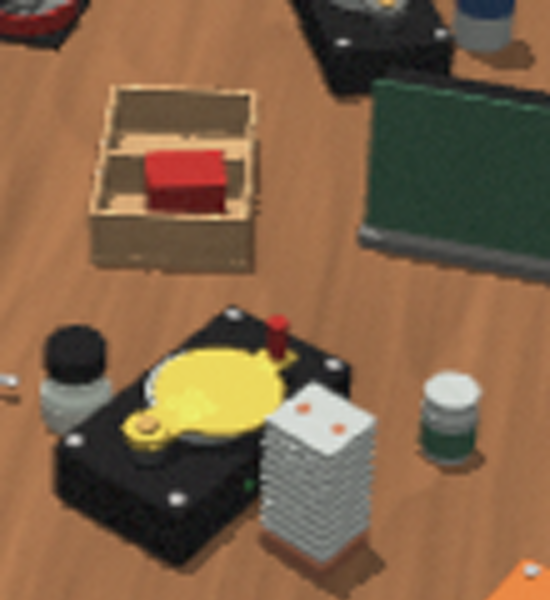

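Measured: block yaw about -27.7°, centre (0.535, 0.2225), pin-tab distance 96.5 mm (should be 96), cover at about 0.16 rad. The heat sink is at (0.465, 0.278) with yaw about -31.5°. The tray is at (0.600, -0.019) with yaw 7°, and its empty compartment at (0.6045, -0.056). The side view agrees to about 2 px. I'll grip across the heat sink's y, with yaw 148.5.

step_arm --rows '[[[1,3.2,5.7,0,0,0,10],[1,3.2,5.7,0,0,0,10],[1,3.2,5.7,0,0,0,10],[1,3.2,5.7,0,0,0,10],[1,3.2,5.7,0,0,0,10],[1,3.2,5.7,0,0,0,10],[1,3.2,5.7,0,0,0,10],[1,3.2,5.7,0,0,0,10],[1,-1,5.3,0,0,0,10],[1,-1,5.3,0,0,0,10],[1,-1,5.3,0,0,0,10],[1,-1,5.3,0,0,0,10]]]'

```text
clock: 1.6
tool_pos: [0.4951, 0.0406, 0.2264]
orientation: [-90.0, -0.0, 145.9]
force: [1.5, 0.2, 0.8]
opening: 0.0875
```

step_arm --rows '[[[1,-1,5.4,0,0,0,1],[1,-1,5.4,0,0,0,1],[1,-1,5.4,0,0,0,0],[1,-0.5,5.4,0,0,0,0],[1,0,0,0,0,0,0],[1,0,0,0,0,0,0]]]'

```text
clock: 2.35
tool_pos: [0.4603, 0.2548, 0.2261]
orientation: [-89.9, -0.0, 147.6]
force: [0.9, -0.8, -0.5]
opening: 0.0876
```

step_arm --rows '[[[1,0.4,2.3,-3,0,0,1],[1,0,0,-4,0,0,0],[1,0,0,-2.6,0,0,0],[1,0,0,0,0,0,0],[1,0,0,0,0,0,0]]]'

```text
clock: 2.98
tool_pos: [0.4656, 0.2777, 0.1318]
orientation: [-90.1, 0.0, 148.5]
force: [1.1, 0.5, 0.9]
opening: 0.0876
```

```bash
python3 - <<'E'
from h import *
print(ctrl.get_obs()['tool_pos'],ctrl.get_obs()['joint_pos'])
t=ctrl.snapshot('top');s=ctrl.snapshot('side')
a=cv2.resize(t[165:265,120:220],(400,400),interpolation=cv2.INTER_CUBIC)
b=cv2.resize(s[190:290,220:320],(400,400),interpolation=cv2.INTER_CUBIC)
cv2.imwrite('pics/c3.png',np.hstack([a,b]))
E
```

```text
[0.46558635 0.27771616 0.1317953 ] [ 5.15534408e+01  1.28367798e+01 -2.36402867e+01  3.06198111e-02
 -5.34473143e+01  6.93047871e+00]
```

View pics/c3.png

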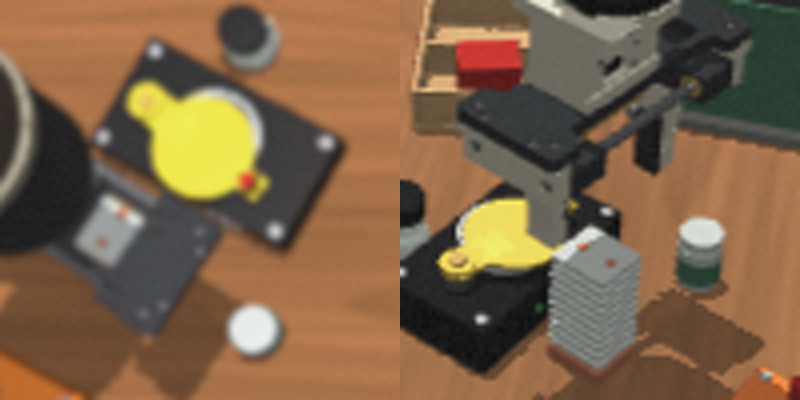

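```bash
python3 - <<'E'
from h import *
for X in([.494,.326,.132],[.437,.230,.132],[.4656,.2777,.132],[.4647,.2782,.09]):
    p=proj('side',X);q=proj('top',X); print(X,'sidecrop',((p-[220,190])*4+[400,0]).round(),'topcrop',((q-[120,165])*4).round())
E
```

```text
[0.494, 0.326, 0.132] sidecrop [545. 242.] topcrop [ 28. 174.]
[0.437, 0.23, 0.132] sidecrop [655. 159.] topcrop [168. 263.]
[0.4656, 0.2777, 0.132] sidecrop [601. 199.] topcrop [ 98. 218.]
[0.4647, 0.2782, 0.09] sidecrop [599. 250.] topcrop [113. 228.]
```

The picture matches the calibration: finger tips appear at (545,242) and (655,160) in the side crop as predicted, with the heat sink top at (598,252) between them. The fingers are clear of the cover and the tin. I'll descend and grip.

step_arm --rows '[[[1,0,0,-3,0,0,0],[1,0,0,-3,0,0,0],[1,0,0,-2,0,0,0],[1,0,0,0,0,0,0],[-1,0,0,0,0,0,0],[-1,0,0,0,0,0,0],[-1,0,0,0,0,0,0],[-1,0,0,0,0,0,0],[-1,0,0,0,0,0,0]]]'

```text
clock: 4.2
tool_pos: [0.4651, 0.2784, 0.0509]
orientation: [-90.1, 0.0, 148.6]
force: [2.2, 0.9, 1.7]
opening: 0.0431
```

step_arm --rows '[[[-1,0,0,0,0,0,0],[-1,0,0,0,0,0,0],[-1,0,0,0,0,0,0],[-1,0,0,0,0,0,0]]]'

```text
clock: 4.7
tool_pos: [0.4653, 0.2786, 0.051]
orientation: [-90.1, 0.0, 148.6]
force: [2.4, 2.8, 3.6]
opening: 0.0399
```

Gripped at 39.9 mm. The nominal width is 40. Now lifting.

step_arm --rows '[[[-1,0,0,1,0,0,0],[-1,0,0,2,0,0,0],[-1,0,0,3,0,0,0],[-1,0,0,4,0,0,0],[-1,0,0,3,0,0,0],[-1,0,0,1,0,0,0],[-1,0,0,0,0,0,0]]]'

```text
clock: 5.58
tool_pos: [0.4642, 0.2775, 0.1901]
orientation: [-90.0, -0.0, 148.5]
force: [-0.7, 0.2, -2.5]
opening: 0.0404
```

step_arm --rows '[[[-1,0.7,-1.5,0,0,0,2],[-1,1.4,-3,0,0,0,4],[-1,1.4,-3.5,0,0,0,4],[-1,1.4,-3.5,0,0,0,4],[-1,1.4,-3.5,0,0,0,4],[-1,1.4,-3.5,0,0,0,4],[-1,1.4,-3.5,0,0,0,4],[-1,1.4,-3.5,0,0,0,4],[-1,1.4,-3.5,0,0,0,4],[-1,1.4,-3,0,0,0,3],[-1,0.7,-1.3,0,0,0,1.5],[-1,0,0,0,0,0,0]]]'

```text
clock: 7.08
tool_pos: [0.6038, -0.0561, 0.188]
orientation: [-90.0, -0.2, -173.1]
force: [-1.0, -0.2, -3.8]
opening: 0.0396
```

step_arm --rows '[[[-1,0,0,-2,0,0,0],[-1,0,0,-2,0,0,0],[-1,0,0,-1,0,0,0],[-1,0,0,0,0,0,0]]]'

```text
clock: 7.58
tool_pos: [0.604, -0.0547, 0.1394]
orientation: [-90.0, -0.1, -172.9]
force: [1.1, 0.8, -2.3]
opening: 0.0399
```

```bash
python3 - <<'E'
from h import *
print(ctrl.get_obs()['tool_pos'],ctrl.get_obs()['orientation'],ctrl.get_obs()['opening'])
t=ctrl.snapshot('top');s=ctrl.snapshot('side')
a=cv2.resize(t[130:230,220:320],(400,400),interpolation=cv2.INTER_CUBIC)
b=cv2.resize(s[120:245,190:315],(400,400),interpolation=cv2.INTER_CUBIC)
cv2.imwrite('pics/c4.png',np.hstack([a,b]))
E
```

```text
[ 0.60395537 -0.05471386  0.13943687] [-8.99929911e+01 -1.39640769e-01 -1.72945962e+02] 0.03988554735361639
```

View pics/c4.png

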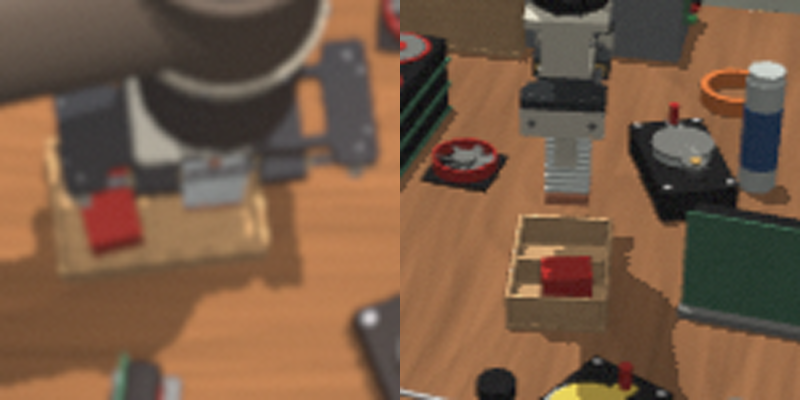

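The heat sink hangs upright, with its bottom at (568,200) in the side crop, and is lined up with the tray. I'll lower it.

step_arm --rows '[[[-1,0,-0.1,-2,0,0,0],[-1,0,0,-2,0,0,0],[-1,0,0,-2,0,0,0],[-1,0,0,-1,0,0,0],[-1,0,0,-0.7,0,0,0],[-1,0,0,-0.3,0,0,0],[-1,0,0,0,0,0,0],[-1,0,0,-0.2,0,0,0],[-1,0,0,0,0,0,0]]]'

```text
clock: 8.8
tool_pos: [0.6048, -0.056, 0.0587]
orientation: [-90.0, 0.0, -173.0]
force: [0.1, -0.4, -3.1]
opening: 0.0402
```

step_arm --rows '[[[-1,0,0,-0.2,0,0,0],[-1,0,0,0,0,0,0],[-1,0,0,-0.1,0,0,0],[-1,0,0,0,0,0,0]]]'

```text
clock: 9.3
tool_pos: [0.6049, -0.056, 0.056]
orientation: [-90.0, 0.0, -172.9]
force: [-1.2, 1.6, 3.4]
opening: 0.0399
```

The force has turned upward, so it is on the floor. Releasing.

step_arm --rows '[[[-0.05,0,0,0,0,0,0],[0.3,0,0,0,0,0,0],[0.6,0,0,0,0,0,0],[0.6,0,0,0,0,0,0],[0.6,0,0,0,0,0,0],[0.6,0,0,0,0,0,0]]]'

```text
clock: 10.05
tool_pos: [0.6048, -0.056, 0.0556]
orientation: [-90.0, -0.0, -173.0]
force: [-0.1, -0.5, 0.2]
opening: 0.0698
```

step_arm --rows '[[[0.6,0,0,1,0,0,0],[0.6,0,0,3,0,0,0],[0.6,0,0,4,0,0,0],[0.6,0,0,4,0,0,0],[-1,0,0,0,0,0,0]]]'

```text
clock: 10.68
tool_pos: [0.607, -0.0559, 0.1803]
orientation: [-90.0, 0.4, -172.9]
force: [0.4, -0.1, -0.1]
opening: 0.0649
```

Heat sink released. Next I'll go behind the tab with the fingers shut.

step_arm --rows '[[[-1,-1.4,3.9,0,0,0,-7.3],[-1,-1.4,3.9,0,0,0,-7.3],[-1,-1.4,3.9,0,0,0,-7.3],[-1,-1.4,3.9,0,0,0,-7.3],[-1,-1.4,3.9,0,0,0,-7.3],[-1,-1.4,3.8,0,0,0,-7.3],[-1,0,0,-2,0,0,0],[-1,0,0,-3,0,0,0],[-1,0,0,-2,0,0,0],[-1,0,0,0,0,0,0],[-1,0,0,0,0,0,0]]]'

```text
clock: 12.05
tool_pos: [0.5212, 0.1771, 0.1064]
orientation: [-90.0, 0.0, 143.3]
force: [-0.4, -0.4, 0.3]
opening: 0.0006
```

```bash
python3 - <<'E'
from h import *
ob=ctrl.get_obs();print(ob['tool_pos'],ob['orientation'],ob['opening'],ob['joint_pos'])
t=ctrl.snapshot('top');s=ctrl.snapshot('side')
a=cv2.resize(t[140:240,140:300],(640,400),interpolation=cv2.INTER_CUBIC)
b=cv2.resize(s[160:290,200:340],(430,400),interpolation=cv2.INTER_CUBIC)
c=np.hstack([a,b]);cv2.imwrite('pics/c5.png',cv2.resize(c,(800,int(400*800/1070))))
P=np.array([.5588,.2686])
for th in(.16,.5,.8,1.1,1.4,1.7,1.95):
    f=np.radians(-117.7)-th; tab=P+.096*np.array([np.cos(f),np.sin(f)]); tt=np.array([np.sin(f),-np.cos(f)])
    print(th,'tab',tab.round(4),'fin',(tab-.0155*tt).round(4),'psi',round(np.degrees(f)+270,1))
E
```

```text
[0.52123908 0.1771498  0.10636651] [-9.00381682e+01  2.91107657e-02  1.43254822e+02] 0.000643014884526225 [ 3.91742256e+01  1.52227730e+01 -2.42870645e+01  2.45780584e-02
 -5.04460614e+01  1.40649622e+01]
0.16 tab [0.5012 0.1918] fin [0.5136 0.1825] psi 143.1
0.5 tab [0.4789 0.2154] fin [0.4875 0.2025] psi 123.7
0.8 tab [0.4667 0.2414] fin [0.4711 0.2265] psi 106.5
1.1 tab [0.4628 0.2698] fin [0.4626 0.2543] psi 89.3
1.4 tab [0.4675 0.2981] fin [0.4627 0.2834] psi 72.1
1.7 tab [0.4803 0.3238] fin [0.4713 0.3111] psi 54.9
1.95 tab [0.4964 0.3415] fin [0.4846 0.3314] psi 40.6
```

View pics/c5.png

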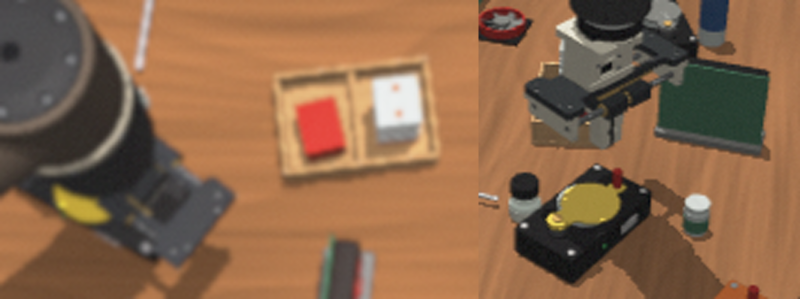

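The heat sink stands upright in the empty compartment, at (397,95) in the picture. The finger tips, at (605,140) in the side half, are above and behind the red tab at (617,178). Lowering.

step_arm --rows '[[[-1,0,0,-2,0,0,0],[-1,0,0,-2,0,0,0],[-1,0,0,0,0,0,0],[-1,-0.76,0.54,0,0,0,0],[-1,-0.9,0.6,0,0,0,-6.4],[-1,-0.87,0.7,0,0,0,-6.5],[-1,-0.8,0.7,0,0,0,-6.5],[-1,0,0,0,0,0,0]]]'

```text
clock: 13.15
tool_pos: [0.4874, 0.2033, 0.0668]
orientation: [-90.1, -0.0, 124.0]
force: [-0.1, 0.4, 0.6]
opening: 0.0005
```

step_arm --rows '[[[-1,-0.64,0.75,0,0,0,-5.7],[-1,-0.55,0.8,0,0,0,-5.7],[-1,-0.45,0.85,0,0,0,-5.8],[-1,-0.37,0.9,0,0,0,-5.7],[-1,-0.28,0.93,0,0,0,-5.7],[-1,-0.2,0.95,0,0,0,-5.8],[-1,-0.1,0.97,0,0,0,-5.7],[-1,0,0.97,0,0,0,-5.7],[-1,0.1,0.97,0,0,0,-5.8],[-1,0,0,0,0,0,0]]]'

```text
clock: 14.4
tool_pos: [0.4629, 0.2838, 0.066]
orientation: [-90.0, -0.0, 72.4]
force: [0.0, -0.5, -0.1]
opening: 0.0005
```

```bash
python3 - <<'E'
from h import *
ob=ctrl.get_obs();print(ob['tool_pos'],ob['orientation'],ob['joint_pos'])
t=ctrl.snapshot('top');s=ctrl.snapshot('side')
a=cv2.resize(t[165:265,120:220],(400,400),interpolation=cv2.INTER_CUBIC)
b=cv2.resize(s[190:290,210:310],(400,400),interpolation=cv2.INTER_CUBIC)
cv2.imwrite('pics/c6.png',np.hstack([a,b]))
E
```

```text
[0.46291666 0.28379686 0.06604143] [-9.00225759e+01 -4.31682294e-02  7.24395925e+01] [ 5.22007228e+01  1.74687738e+01 -2.76674669e+01  8.86548400e-03
 -4.48154469e+01 -6.97674252e+01]
```

View pics/c6.png

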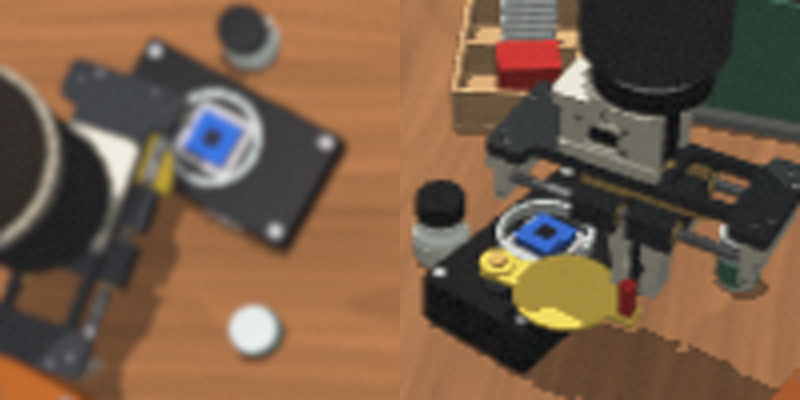

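The cover is swinging with the tab, now at (625,298) in the side crop, about 1.4 rad. The blue carrier is exposed at (545,232). I'll push on to 1.95.

step_arm --rows '[[[-1,0.2,0.96,0,0,0,-5.7],[-1,0.29,0.92,0,0,0,-5.7],[-1,0.37,0.89,0,0,0,-5.8],[-1,0.4,0.72,0,0,0,-4.8],[-1,0.45,0.68,0,0,0,-4.8],[-1,0.48,0.63,0,0,0,-4.7],[-1,0,0,0,0,0,0],[-1,0,0,0,0,0,0]]]'

```text
clock: 15.5
tool_pos: [0.4844, 0.3308, 0.0656]
orientation: [-90.0, 0.0, 40.9]
force: [0.2, -0.1, -0.3]
opening: 0.0002
```

step_arm --rows '[[[-1,-1,-0.9,0,0,0,0],[-1,0,0,3,0,0,0],[-1,0,0,5,0,0,7],[-1,0,0,0,0,0,7],[-1,0,0,0,0,0,7]]]'

```text
clock: 16.12
tool_pos: [0.4739, 0.3216, 0.1465]
orientation: [-90.0, -0.1, 62.0]
force: [-0.2, 0.4, -0.3]
opening: 0.0008
```

```bash
python3 - <<'E'
from h import *
ob=ctrl.get_obs();print(ob['tool_pos'],ob['orientation'])
t=ctrl.snapshot('top');s=ctrl.snapshot('side')
for n,im in(('top',t),('side',s)):
    h=cv2.cvtColor(im,cv2.COLOR_BGR2HSV); m=((h[...,0]>100)&(h[...,0]<125)&(h[...,1]>120)&(h[...,2]>80)).astype(np.uint8)
    q=proj(n,[.535,.2225,.049]).astype(int); k=np.zeros_like(m);k[q[1]-12:q[1]+12,q[0]-12:q[0]+12]=1
    v,u=np.nonzero(m&k); print(n,len(u),q, end=' ')
    if len(u): 
        hull=cv2.convexHull(np.c_[u,v].astype(np.int32)); M=cv2.minAreaRect(hull); print(M, onz(n,*M[0],.049))
b=cv2.resize(s[190:290,210:310],(400,400),interpolation=cv2.INTER_CUBIC);a=cv2.resize(t[165:265,120:220],(400,400),interpolation=cv2.INTER_CUBIC)
cv2.imwrite('pics/c7.png',np.hstack([a,b]))
E
```

```text
[0.47387207 0.32164973 0.1464659 ] [-8.99969821e+01 -8.95757317e-02  6.20198718e+01]
top 96 [173 199] ((172.84616088867188, 199.2692413330078), (9.922778129577637, 10.046812057495117), 29.74488067626953) [0.53533046 0.22336901 0.049     ]
side 98 [247 247] ((245.9000244140625, 248.2000274658203), (13.416407585144043, 9.391485214233398), 26.56505012512207) [0.53735745 0.22794739 0.049     ]
```

View pics/c7.png

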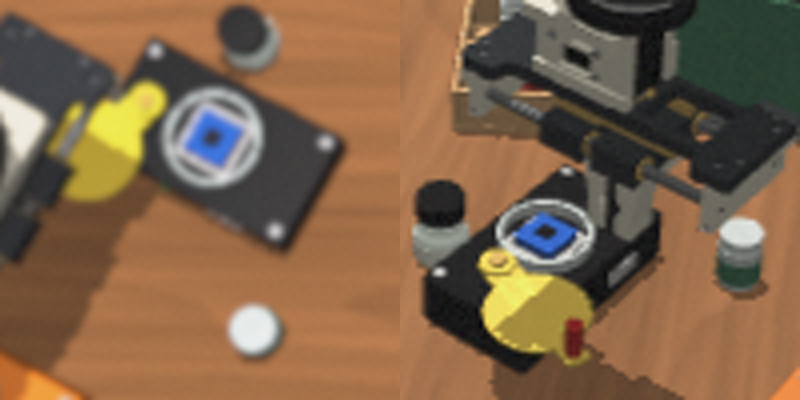

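The cover is open, with its tab top at about (573,323) in the side crop. The carrier is clear at (0.5355, 0.2245). I'll go over it and press.

step_arm --rows '[[[-1,2,-3.3,0,0,0,0],[-1,2,-3.2,0,0,0,0],[-1,2.15,-3.2,0,0,0,0],[-1,0,0,-3,0,0,0],[-1,0,0,-4,0,0,0],[-1,0,0,-1.5,0,0,0],[-1,0,0,0,0,0,0],[-1,0,0,0,0,0,0]]]'

```text
clock: 17.23
tool_pos: [0.5367, 0.2259, 0.0619]
orientation: [-90.1, -0.1, 61.8]
force: [0.1, 0.6, -0.3]
opening: 0.0003
```

```bash
python3 - <<'E'
from h import *
s=cv2.imread('pics/c7.png')
p=onz('side',253.3,270.5,.08)[:2]; d=p-np.array([.5588,.2686]); print(p,np.hypot(*d),'theta',(np.radians(-117.7)-np.arctan2(d[1],d[0]))%(2*np.pi))
E
```

```text
[0.49673656 0.34293237] 0.09683579971505596 theta 1.9624477399219806
```

The cover measures 1.96 rad, at a pin radius of 96.8 mm (should be 96). Pressing down now in small steps.

step_arm --rows '[[[-1,-0.1,-0.15,-0.8,0,0,0],[-1,0,0,-0.5,0,0,0],[-1,0,0,-0.3,0,0,0],[-1,0,0,-0.2,0,0,0],[-1,0,0,0,0,0,0]]]'

```text
clock: 17.85
tool_pos: [0.535, 0.2239, 0.0425]
orientation: [-90.0, -0.0, 61.7]
force: [-1.7, 1.5, 2.0]
opening: 0.0007
```

step_arm --rows '[[[-1,0,0,-0.1,0,0,0],[-1,0,0,-0.1,0,0,0],[-1,0,0,0,0,0,0]]]'

```text
clock: 18.23
tool_pos: [0.5351, 0.224, 0.0421]
orientation: [-90.0, -0.0, 61.8]
force: [-7.0, -0.5, 17.2]
opening: 0.0005
```

The tip is at 42.1 mm with 17 N, so it is at the hard stop. Retracting.

step_arm --rows '[[[-1,0,0,1,0,0,0],[-1,0,0,3,0,0,0],[-1,0,0,6,0,0,0],[-1,0,0,5,0,0,0],[-1,1,-5,0,0,0,0],[-1,1,-5,0,0,0,0],[-1,1,-5,0,0,0,0],[-1,0,-5,0,0,0,0],[-1,0,-5,0,0,0,0],[-1,0,-5,0,0,0,0],[-1,0,0,0,0,0,0],[-1,0,0,0,0,0,0]]]'

```text
clock: 19.73
tool_pos: [0.5649, -0.0764, 0.1904]
orientation: [-90.0, 0.0, 61.7]
force: [-0.9, -0.1, 0.4]
opening: 0.0006
```

```bash
python3 - <<'E'
from h import *
ob=ctrl.get_obs();print(ob['tool_pos'],ob['force'])
t=ctrl.snapshot('top');s=ctrl.snapshot('side')
a=cv2.resize(t[140:265,120:245],(400,400),interpolation=cv2.INTER_CUBIC)
b=cv2.resize(s[160:285,195:320],(400,400),interpolation=cv2.INTER_CUBIC)
cv2.imwrite('pics/c8.png',np.hstack([a,b]))
E
```

```text
[ 0.56488483 -0.07644897  0.19043748] [-0.9360603  -0.13812634  0.41010716]
```

View pics/c8.png

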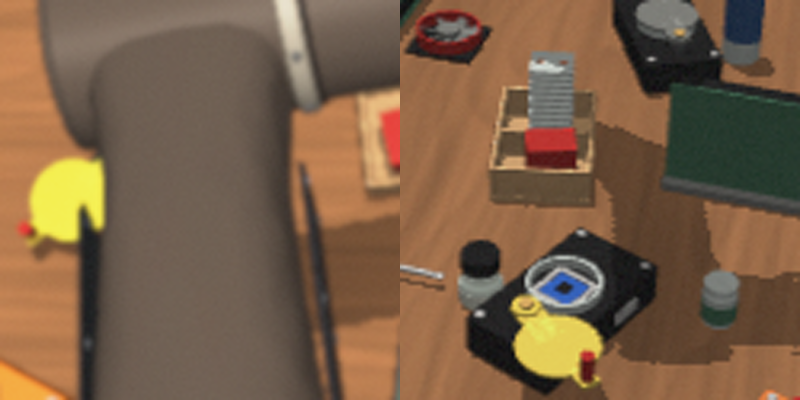

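The side view shows the carrier flush in its frame at (563,288), the cover fully open with its tab at (588,355), and the heat sink upright in the tray at (552,90). The grey cover is shut and the robot is clear, so I'm handing in.

```bash
python3 -c "
from plant import ctrl
print(ctrl.close_job(), ctrl.get_obs()['clock'])"
```

```text
the job is handed in; nothing more can be done
the job is handed in; nothing more can be done
```

The flashing port is ready and the job is handed in, after about 20 s of the 64 s allowed. The hand-in reports no verdict.

- **Heat sink:** I gripped it across its 40 mm sides, lifted it over, and released it upright in the tray's empty compartment, before moving the cover.
- **Yellow cover:** I pushed it round by its tab in an arc. The side view measures it at about 1.96 rad, against the 1.7 needed and the stop at 2.0.
- **Blue carrier:** I pressed it down to a hard stop, with the fingertips at 42.1 mm and 17 N. The last picture shows it flush with the steel frame.

In the last side picture the heat sink is upright, the grey cover looks shut, the jar, screw tin and chip box look undisturbed, and the arm is clear with wrist force near zero. I did not measure the grey cover or the bystanders' positions. No checks failed. The only disagreement was the carrier position: the two cameras differed by about 5 mm, so I used the top view, which matched the block geometry.

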